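# Dry-stroke the bench press, then hold a lamp body in its corner stops

### The arm

A 6-joint arm with a two-finger parallel gripper is mounted at the origin on the work surface. World frame = base frame: x ahead of the robot, y to its left, z up, the work surface at z = 0. Lengths are in m, angles in rad, forces in N, time in s.
With the tool pointing down it reaches from about 0.35 to 0.875 m from the base axis. Payload 4.2 kg.
Tool frame: the origin (TCP) lies between the finger pads; the fingertips stand tip_reach ahead of it and the grasp point (between the pads) is the TCP (tip_reach is the distance from the TCP to the fingertips, in m); z points along the fingers, y is the line along which they close (so a half turn about z gives the same grasp; the last joint's range is limited). The gripper opens to 85 mm and grips with 20 to 120 N. Pads are 22 mm wide; open, the fingers measure 114 mm over their backs; the gripper's body (76 mm by 85 mm) begins 54 mm behind the grasp point. The pads swing forward as they close: fully open they stand 13 mm farther back than shut.
Start: joints at [-1.031, 0.385, 0.008, 0, -1.194, -0.259], TCP at [0.173, -0.6, 0.22] pointing down, gripper open.
Joint ranges: [-3.14, 3.14], [-1.21, 2.06], [-1.07, 1.41], [-3.16, 2.05], [-2.99, -0.16], [-3.1, 3.1]. Speed limits (rad/s): [2.79, 2.79, 3.14, 3.14, 3.14, 3.14].

### API

Orientations are given as a unit quaternion [w, x, y, z].
In Python, from plant import * gives the robot as it stands.
- The arm moves only by the tool carry_out, never from a script. Its argument "moves" is one flat list of numbers, 6 for each row, row after row: the shift along the tool's x, y, z in cm, then the turn, a rotation vector about the tool's x, y, z in rad. In form: [tx, ty, tz, rx, ry, rz, tx, ty, tz, rx, ry, rz, ...]. A call has 1 to 5 rows; each row shifts and turns the commanded pose from where the row before left it, along the tool's axes as they then stand; what a row does not reach is not made up. A row lasts 1/8 s, in which the tool goes at most 62.5 mm and 10.7 degrees, less where a joint would pass 70% of its speed; a pose out of reach is approached as far as the arm can. A call is refused whole if a number of a shift passes 6.25 or a number of a turn 0.188, either way. A call with a gripper value outside its range is refused whole. "claw" is the opening, from 0 (shut) to 1 (fully open), set as the call begins (left out, the last holds). The fingers move at their own pace and stop on an object; "grip_force" is the grip in N (left out, the last holds). Time passes only in rows, so rows that do not move let the fingers close. It gives the time, the measured TCP pose, the force, the opening and the grip force at its end, in the units of the state.
- state(): the state, without advancing time (a new reading comes with each control period).
- snapshot(name): name is "scene" or "top" or "wrist"; returns a dict with "frame" (420x560x3 uint8, red, green, blue), "fx", "fy", "cx", "cy" (pixels), "k1" (the pictures are not rectified: a ray, as slopes to the right and down, at radius r is drawn at 1 + k1 r^2 times it, then the intrinsics apply), "view" (4x4, takes a point from world to camera coordinates). Camera axes: x right, y up, looking along -z (the intrinsics and any distortion apply to the point x, -y, -z); pixel columns grow to the right and rows downward; lengths in m; the calibration is good to about 2 mm. A picture is of the moment at which its call begins. There is no depth.
- hand_in(): hands the job in; it is judged then, once.
Trained networks look in a picture, given as the dict that the camera call returned (one of the last four; its "shot" number tells which), for a name from the list of things; names that differ only in an ending like _2 or _b are one class to them, and where a whole thing is asked for, a point or a joint stands for the part that bears it (a point fixed in the world has none). Each returns a list of dicts, best first, with "conf" (0 to 1); they miss things now and then, are a little off and sometimes report something else, mostly with a low value. They report only what shows in the picture. A call takes as long as a camera call. They do not tell look-alikes from the thing itself.
- find_in(picture, thing): "box" ([left, top, width, height] in pixels, round what is visible of it).
- regions_of(picture, thing): "mask" (420x560 bool, what is visible of it) and "box" ([left, top, width, height] in pixels, round what is visible of it).
The state is a dict: "t": time; "qpos": joint angles; "qd": joint speeds; "tau": joint torques, N m; "tool_pos": TCP position; "tool_rot": TCP orientation; "force": force on the tool from outside, world axes, zero at the start; "ft_torque": the same for the moment, N m; "finger_gap": finger opening in m; "gripper_force": force on a finger pad.
Only numpy, scipy, OpenCV 4.12 (cv2) and the standard library are available. Lean on these libraries where they do the work, as an engineer would, in place of code of your own. Each camera call takes 0.05 s, during which the arm holds its last target. There are 200 camera calls.

### The job

Ready the bench press for fitting a bush: with its bed still empty, pull the sprung lever right down to its stop and let it come all the way back up. Then take the long aluminium lamp bar, lay it flat on the bed with its far end under the ram, and press it firmly into the corner so that its end is flush against the end stop and its long side flush against the side stop. Finish while still holding it pressed against both stops, with the lever up; leave the short bar and the other things on the bench where they are.

Things in the scene. Friction and masses are not known exactly. Their poses are not given: they have to be found in the camera images.
- press: Bench lever press, fixed; place and turn (up to 15 deg) vary. Origin on the bench under the bed; x along the bed from its open front (robot side) to the column, y left, z up. Steel bed x -160..180, y -85..85 mm, top 30 mm above the bench. Green frame, 60 mm wide (y -30..30): column x 115..175; head overhanging the bed x 25..175, z 130..215 (all in mm, press axes).
- ram: Square steel ram, 26 mm, with a round tip, hanging under the press's head at press x 43, y 0. Origin at its tip, 115 mm above the bench with the lever up, 72 mm with the lever down.
- end_stop: Low fixed steel bar across the bed, 20 x 130 x 18 mm, standing on the bed. Its stop face looks to press -x (towards the robot) and lies at press x = 60 mm; it spans press y -60..70. Origin on that face at press y = 0, at bed-top height.
- side_stop: Low fixed steel bar along the bed, 65 x 20 x 18 mm, standing on the bed. Its stop face looks to press -y (the lever's side) and lies at press y = 22.5 mm; it spans press x -5..60, so it guides only the far 65 mm of the long bar. Origin on that face at its far end (the corner), at bed-top height.
- corner (a point): Point on the bed top where the faces of the end stop and the side stop meet (press x 60, y 22.5, z 30 mm); axes as the press. The seated long bar reaches from here 150 mm to -x and 45 mm to -y: its centre lies at -75, -22.5.
- lever (a joint): Lever angle in rad: 0 = up, at rest; it grows as the handle is pulled towards the robot and down, to a hard stop at 0.96. A spring returns it to 0 by itself when let go: about 3 N at the handle at the top, 8 N at the stop. The ram goes down and up with it.
- lever_grip (a point): Grip point on the axis of the lever's black cross handle: a round bar 22 mm thick, 105 mm long, along press y, right (-y) of the head: press y -55..-160, this point at -115. At rest 118 mm above and 55 mm in front (-x) of the hinge, 288 mm above the bench. It moves with the lever.
- lever_hinge (a point): Point on the lever's hinge axis (which runs along the press's y axis) straight across from the grip point: press x 120, y -115, 170 mm above the bench. The grip point circles about it at 130 mm radius.
- long_bar: The work: loose aluminium lamp bar, plain block 150 x 45 x 30 mm with sharp edges, 0.2 to 0.4 kg, lying flat on the bench to the left or right of the press. Origin at the centre of its underside; x along its length, y across its width, z up. Both ends are alike. On the steel bed it drags with dry friction (about 0.5 to 0.9) as soon as it is pushed down while sliding.
- short_bar: Not wanted: a shorter bar of the same make, 75 x 45 x 30 mm, lying flat on the other side of the press. Same axes. Leave it.
- screwdriver: Bystander: a screwdriver lying on the bench left of the press's column.
- wrench: Bystander: a wrench lying on the bench right of the press's column.
- socket: Bystander: brass lamp socket, 36 mm diameter, 45 mm tall, standing on the right.
Mind the look-alikes: they are no part of the job. Leave any yellow look-alike of the long_bar alone.

How it is judged:
On the way, in this order (a step that is already met when the one before it is completed fails the run):
1. the lever is pulled down to its stop (beyond 0.89 of 0.96 rad) while the long bar is still off the bed (more than 150 mm from the corner) (value of joint lever above 0.89 rad and horizontal distance between long_bar and corner above 0.15 m), for 0.1 s.
2. the lever is back up (below 0.08 rad), the long bar still off the bed (value of joint lever below 0.08 rad and horizontal distance between long_bar and corner above 0.15 m), for 0.1 s.
At the end, for the whole second after the job is handed in: Through the last second the fingers hold the long bar still and flat on the bed, over 2 N on the end stop and over 2 N on the side stop; centre within 3.5 mm of its seated place, bed contact within 5 mm, aligned within 0.04 rad, tilt under 0.05; lever up (below 0.08 rad) (contact force between long_bar and end_stop above 2 N and contact force between long_bar and side_stop above 2 N and contact force between the fingers and long_bar above 2 N and x of long_bar in the frame of corner between -0.0785 and -0.0715 m and y of long_bar in the frame of corner between -0.026 and -0.019 m and z of long_bar in the frame of corner between -0.003 and 0.005 m and angle between the x axis of long_bar and the x axis of press, either way round below 0.04 rad and angle between long_bar's own z axis and vertical below 0.05 rad and linear speed of long_bar below 0.01 m/s and value of joint lever below 0.08 rad); the arm keeps its last pose, push and grip.
It fails at once if the short bar or another loose thing on the bench is moved more than 40 mm (distance of any of short_bar, screwdriver, wrench, socket from where it was at the start of the episode above 0.04 m).
It fails at once if the lever is pulled (beyond 0.3 rad) with the long bar within 100 mm of the corner (value of joint lever above 0.3 rad and horizontal distance between long_bar and corner below 0.1 m).
It also fails if it takes over 72 s, if anything falls off the work surface, if the arm or the gripper's body presses on something with over 40 N, if the wrist force passes 120 N, or if a joint passes its speed limit or range.

## Working session

There is one attempt and no reset: what is moved stays moved. The work goes in short steps, Python scripts to look and compute and a tool call to move; the robot and the scene stay as the last step left them, time stands still between calls to the robot, and variables do not carry over. Pictures are saved under pics/ and viewed, at most 12 in all, crops included, and the job is handed in when it is done.

Besides the shell and the picture viewer there is one more tool, called in YAML: its name, and indented under it one key for each argument. carry_out: Moves the arm, as the interface text tells. Its arguments: {"type":"object","properties":{"moves":{"type":"array","items":{"type":"number"}},"claw":{"type":"number"},"grip_force":{"type":"number"}},"required":["moves"]}

```bash
ls; mkdir -p pics; cat > go.py <<'E'
E
python3 - <<'E'
from plant import *
import cv2,numpy as np
s=state(); print(s)
for n in ("scene","top"):
    p=snapshot(n); cv2.imwrite(f"pics/{n}0.png",p["frame"][:,:,::-1])
    print(n,{k:p[k] for k in("fx","fy","cx","cy","k1")},p["view"])
    for t in ("press","ram","end_stop","side_stop","lever","long_bar","short_bar","screwdriver","wrench","socket"):
        print(t,[(d["box"],round(d["conf"],2)) for d in find_in(p,t)][:3])
E
```

```text
pics
{'t': 0.0, 'qpos': array([-1.03137213e+00,  3.85524152e-01,  6.64024618e-03, -4.99026472e-04,
       -1.19399930e+00, -2.58623077e-01]), 'qd': array([ 2.36604955e-04,  2.79368226e-05, -3.46380469e-05, -8.53797868e-06,
        5.05056950e-04,  1.47370895e-03]), 'tau': array([-7.50273239e-05, -3.92287409e+01,  1.88397914e+01,  4.18631360e+00,
       -4.64227822e-03, -3.40176463e-06]), 'tool_pos': array([ 0.17306824, -0.59993158,  0.21924681]), 'tool_rot': array([-1.91700724e-04, -1.39848521e-01,  9.90172333e-01,  1.05156876e-03]), 'force': array([ 0.0851942 , -0.04266643,  0.09529501]), 'ft_torque': array([ 0.02813194, -0.00965686,  0.04458615]), 'gripper_force': 0.0, 'finger_gap': 0.0857764352732904}
scene {'fx': 459.5849816197932, 'fy': 459.5849816197932, 'cx': 278.77235132171865, 'cy': 212.65116004262725, 'k1': -0.038639133867758364} [[ 9.99797400e-01  2.01270173e-02 -2.48258412e-04 -5.11322327e-01]
 [-1.61319562e-02  8.08599599e-01  5.88138120e-01 -5.19722641e-02]
 [ 1.20382078e-02 -5.88014958e-01  8.08760465e-01 -1.49141593e+00]
 [ 0.00000000e+00  0.00000000e+00  0.00000000e+
[... 761 characters left out ...]
15312416e-02  1.48733549e-01 -5.15120593e-01]
 [-1.48711949e-01  2.71329704e-03  9.88876835e-01 -1.48587393e+00]
 [ 0.00000000e+00  0.00000000e+00  0.00000000e+00  1.00000000e+00]]
press [([228.7, 102.7, 88.2, 132.5], 0.57)]
ram [([255.9, 142.1, 10.8, 13.4], 0.45)]
end_stop [([239.5, 151.7, 41.4, 13.8], 0.53)]
side_stop [([251.5, 161.5, 7.9, 23.7], 0.69)]
lever [([272.8, 115.8, 47.7, 16.5], 0.65)]
long_bar [([353.7, 213.2, 27.0, 43.8], 0.92), ([320.1, 270.5, 44.7, 45.9], 0.91), ([408.8, 198.6, 13.1, 48.9], 0.68)]
short_bar [([142.9, 222.5, 16.7, 21.4], 0.68)]
screwdriver [([179.7, 141.6, 11.4, 33.1], 0.6)]
wrench [([334.4, 127.6, 12.7, 59.0], 0.82)]
socket [([360.0, 155.0, 14.8, 13.9], 0.7)]
```

```bash
python3 - <<'E'
import cv2
a=cv2.imread("pics/top0.png")[90:330,110:430]; b=cv2.imread("pics/scene0.png")[120:420,160:400]
cv2.imwrite("pics/a.png",cv2.resize(a,None,fx=2.5,fy=2.5,interpolation=cv2.INTER_CUBIC)); cv2.imwrite("pics/b.png",cv2.resize(b,None,fx=2,fy=2,interpolation=cv2.INTER_CUBIC))
E
```

```text
(no output)
```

View pics/a.png

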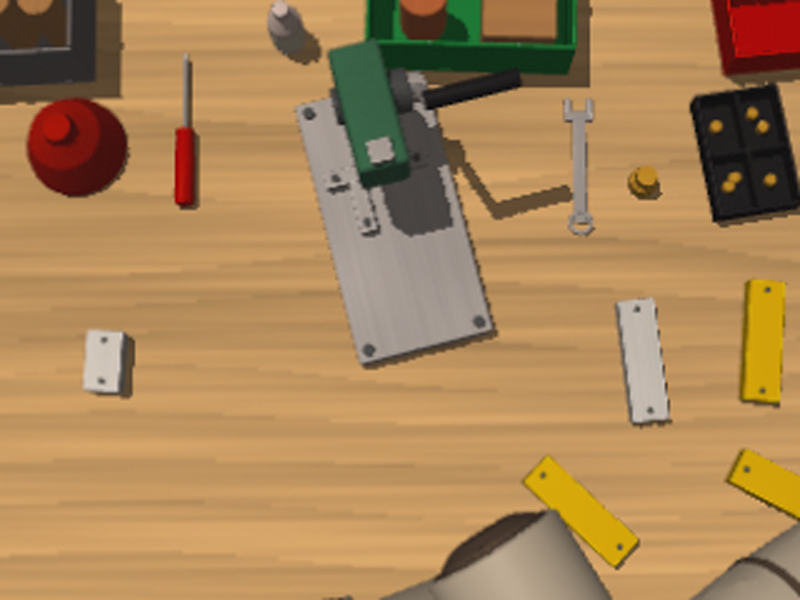

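View pics/b.png

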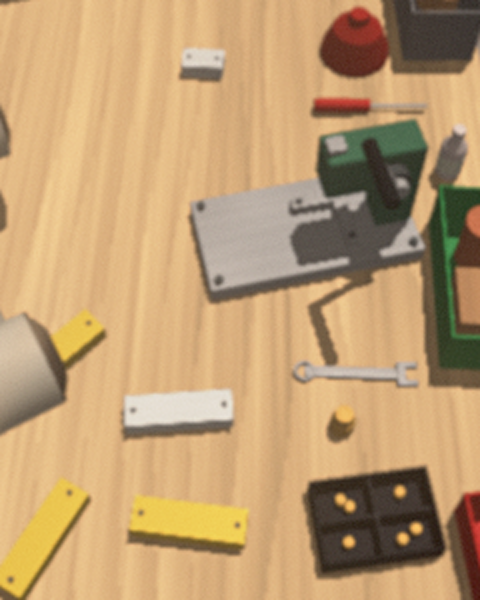

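The silver long bar is on the right, at top-crop (642,360). The yellow ones are look-alikes, and the short bar is on the left at (105,362). The press bed's front corners are at (363,367) and (495,332), and the handle is at the right of the head at (475,88).

```bash
cat > h.py <<'E'
import numpy as np,cv2
from scipy.optimize import minimize
from scipy.spatial.transform import Rotation as R
def proj(p,X):
    X=np.atleast_2d(X); c=X@p["view"][:3,:3].T+p["view"][:3,3]
    u=c[:,0]/-c[:,2]; v=-c[:,1]/-c[:,2]; k=1+p["k1"]*(u*u+v*v)
    return np.c_[p["fx"]*u*k+p["cx"],p["fy"]*v*k+p["cy"]]
def box(a): return np.array([[x,y,z] for x in a[:2] for y in a[2:4] for z in a[4:6]])
def place(q,X):
    c,s=np.cos(q[2]),np.sin(q[2]); X=np.atleast_2d(X)
    return np.c_[q[0]+c*X[:,0]-s*X[:,1],q[1]+s*X[:,0]+c*X[:,1],X[:,2]]
PRESS=[box(a) for a in [(-.16,.18,-.085,.085,0,.03),(.115,.175,-.03,.03,.03,.215),(.025,.175,-.03,.03,.13,.215)]]
BAR=[box((-.075,.075,-.0225,.0225,0,.03))]
S=4
def render(p,q,M):
    im=np.zeros((420*S,560*S),np.uint8)
    for b in M:
        h=cv2.convexHull(proj(p,place(q,b)).astype(np.float32))
        cv2.fillConvexPoly(im,np.round((h+.5)*S*16).astype(np.int32),255,shift=4)
    return cv2.resize(im,(560,420),interpolation=cv2.INTER_AREA)/255.
def fit(views,q0,M):
    f=lambda q:sum(np.abs(render(p,q,M)-m).sum()/m.sum() for p,m in views)
    q0=np.array(q0,float)
    for st in (.02,.005):
        r=minimize(f,q0,method="Nelder-Mead",options=dict(initial_simplex=np.vstack([q0]+[q0+d for d in np.diag([st,st,3*st])]),maxiter=120)); q0=r.x
    return r.x,r.fun
def mask(p,regs,i=0): return regs[i]["mask"].astype(float)
def ray(p,uv,z):
    from scipy.optimize import fsolve
    return fsolve(lambda a:proj(p,[a[0],a[1],z])[0]-uv,[.5,0])
E
python3 - <<'E'
from plant import *
from h import *
ps=[snapshot("top"),snapshot("scene")]
pv=[];bv=[]
for p in ps:
    pv.append((p,regions_of(p,"press")[0]["mask"].astype(float)))
    best=None
    hsv=cv2.cvtColor(p["frame"],cv2.COLOR_RGB2HSV)
    for r in regions_of(p,"long_bar"):
        s=np.median(hsv[...,1][r["mask"]]); print(r["box"],r["conf"],s)
        if best is None or s<best[0]: best=(s,r["mask"])
    bv.append((p,best[1].astype(float)))
b0=ray(ps[0],[367,234],.03); p0=ray(ps[0],[265,192],.03); print(b0,p0)
for v in ([0],[1],[0,1]):
    print("bar",fit([bv[i] for i in v],[*b0,.1],BAR))
    print("press",fit([pv[i] for i in v],[*p0,.25],PRESS))
E
```

```text
[404.1, 201.7, 20.6, 46.3] 0.83 243.0
[353.9, 209.8, 25.5, 48.6] 0.79 28.0
[319.8, 273.5, 45.1, 42.8] 0.75 243.0
[402.0, 267.3, 39.9, 27.3] 0.56 243.0
[222.6, 315.6, 55.2, 22.6] 0.89 22.0
[225.1, 367.3, 59.5, 25.9] 0.83 164.0
[187.5, 272.0, 22.8, 30.9] 0.79 164.0
[158.2, 356.1, 47.1, 63.9] 0.63 169.0
[ 0.43289726 -0.32636282] [ 0.56755714 -0.01402467]
bar (array([ 0.43506391, -0.32598358,  0.09796876]), np.float64(0.04203724256998397))
press (array([ 0.60852864, -0.02022562,  0.23581175]), np.float64(0.0777621087392104))
bar (array([ 0.43433688, -0.32726153,  0.09388567]), np.float64(0.03357819772332193))
press (array([ 0.60698572, -0.02079593,  0.2398682 ]), np.float64(0.044354560281914826))
bar (array([ 0.43451986, -0.32664741,  0.09555823]), np.float64(0.0857229824198207))
press (array([ 0.60802032, -0.02046489,  0.23710757]), np.float64(0.12371299103398131))
```

```bash
cat >> h.py <<'E'
PQ=np.array([.6080,-.0205,.237]); BQ=np.array([.4345,-.3266,.0956])
def down(yaw): # tool down, tool y at world angle yaw
    y=np.array([np.cos(yaw),np.sin(yaw),0]); z=np.array([0,0,-1.]); return np.c_[np.cross(y,z),y,z]
def rot(s): q=s["tool_rot"]; return R.from_quat([q[1],q[2],q[3],q[0]]).as_matrix()
def rows(p,M,wps,step=.055,ang=.18):
    for q,N in wps:
        q=np.asarray(q); rv=R.from_matrix(M.T@N).as_rotvec(); 
        n=max(1,int(np.ceil(max(np.linalg.norm(q-p)/step,np.linalg.norm(rv)/ang)-1e-6)))
        for i in range(n):
            d=M.T@(q-p)/(n-i); rr=R.from_matrix(M.T@N).as_rotvec()/(n-i)
            d=np.round(d*100,2); rr=np.round(rr,3)
            print(*(d+0),*(rr+0),sep=", ")
            p=p+M@d/100; M=M@R.from_rotvec(rr).as_matrix()
        print("--",p.round(4))
    return p,M
E
python3 - <<'E'
import plant; print([n for n in dir(plant) if n[0]!="_"], getattr(plant,"tip_reach",None))
from plant import *
from h import *
s=state(); print({k:v for k,v in s.items() if "tip" in k})
g=place(PQ,[.065,-.115,.288])[0]; print(g)
N=down(PQ[2]+np.pi); 
rows(s["tool_pos"],rot(s),[([.40,-.42,.36],down(2.5)),(g+[0,0,.11],N),(g+[0,0,0.0],N)])
E
```

```text
['MotionError', 'find_in', 'hand_in', 'regions_of', 'snapshot', 'state', 'tip_reach'] 0.019
{}
[ 0.6981836  -0.11702418  0.288     ]
-4.47, 1.84, -2.33, 0.0, 0.0, -0.108
-4.64, 1.35, -2.33, 0.0, 0.0, -0.108
-4.76, 0.84, -2.33, 0.0, 0.0, -0.108
-4.82, 0.33, -2.33, 0.0, 0.0, -0.108
-4.82, -0.19, -2.32, 0.0, 0.0, -0.108
-4.78, -0.71, -2.33, 0.0, 0.0, -0.108
-- [ 0.4    -0.4199  0.36  ]
-5.26, -0.72, -0.47, 0.0, 0.0, -0.11
-5.15, -1.29, -0.48, 0.0, 0.0, -0.11
-4.98, -1.85, -0.47, 0.0, 0.0, -0.11
-4.75, -2.39, -0.48, 0.0, 0.0, -0.11
-4.46, -2.89, -0.47, 0.0, 0.0, -0.11
-4.11, -3.36, -0.48, 0.0, 0.0, -0.11
-3.72, -3.8, -0.47, 0.0, 0.0, -0.109
-3.29, -4.18, -0.48, 0.0, 0.0, -0.11
-- [ 0.6982 -0.117   0.398 ]
0.0, 0.0, 3.67, 0.0, 0.0, 0.0
0.0, 0.0, 3.67, 0.0, 0.0, 0.0
0.0, 0.0, 3.66, 0.0, 0.0, 0.0
-- [ 0.6982 -0.117   0.288 ]
```

carry_out:
  moves: [-4.5, 1.8, -2.3, 0, 0, -0.108, -4.6, 1.35, -2.3, 0, 0, -0.108, -4.8, 0.8, -2.3, 0, 0, -0.108, -4.8, 0.3, -2.3, 0, 0, -0.108, -4.8, -0.2, -2.3, 0, 0, -0.108]
  claw: 1
  grip_force: 40

```text
t: 2.02
tool_pos: [0.3638, -0.4501, 0.3363]
tool_rot: [0.0, -0.401, 0.916, -0.0]
force: [0.6, -0.0, 0.6]
finger_gap: 0.0854
gripper_force: 0.0
```

carry_out:
  moves: [-4.8, -0.7, -2.3, 0, 0, -0.108, -5.25, -0.7, -0.5, 0, 0, -0.11, -5.15, -1.3, -0.5, 0, 0, -0.11, -5, -1.85, -0.5, 0, 0, -0.11, -4.75, -2.4, -0.5, 0, 0, -0.11]

```text
t: 2.65
tool_pos: [0.5507, -0.268, 0.3787]
tool_rot: [0.0, -0.634, 0.774, -0.0]
force: [0.7, -0.1, 1.1]
finger_gap: 0.085
gripper_force: 0.0
```

carry_out:
  moves: [-4.5, -2.9, -0.5, 0, 0, -0.11, -4.1, -3.4, -0.5, 0, 0, -0.11, -3.7, -3.8, -0.5, 0, 0, -0.11, -3.3, -4.2, -0.5, 0, 0, -0.11, 0, 0, 0, 0, 0, 0]

```text
t: 3.28
tool_pos: [0.7018, -0.1143, 0.3955]
tool_rot: [0.001, 0.787, -0.616, -0.001]
force: [-0.4, -0.3, -0.8]
finger_gap: 0.0853
gripper_force: 0.0
```

```bash
python3 - <<'E'
from plant import *
from h import *
p=snapshot("wrist"); cv2.imwrite("pics/w1.png",p["frame"][:,:,::-1])
s=state(); print(s["t"],s["tool_pos"],s["qpos"])
g=place(PQ,[.065,-.115,.288])[0]; N=down(PQ[2]+np.pi)
for y in(-.055,-.115,-.16):print(proj(p,place(PQ,[.065,y,.288]))[0])
print([(r["box"],r["conf"]) for r in find_in(p,"lever")])
rows(s["tool_pos"],rot(s),[(g,N)])
E
```

```text
3.325 [ 0.70056347 -0.11598718  0.39643299] [ 6.28201595e-02  5.06217471e-01  6.26255826e-01 -1.99228072e-04
 -1.69333885e+00  1.77179134e-01]
[279.82695033 263.81040506]
[280.35479221 200.6468118 ]
[280.78511889 147.77279914]
[([221.7, 146.1, 70.5, 126.7], 0.84)]
0.03, 0.11, 5.42, 0.001, 0.0, 0.002
0.02, 0.12, 5.42, 0.001, 0.001, 0.001
-- [ 0.6982 -0.117   0.288 ]
```

View pics/w1.png

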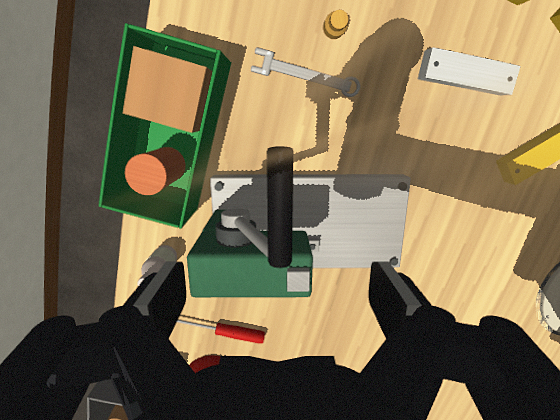

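The wrist view shows the handle at columns 267–292, rows 147–265, which matches the prediction. The press pose is good, so I'll descend, grip and pull along the arc.

carry_out:
  moves: [0, 0.1, 3.6, 0, 0, 0, 0, 0.1, 3.6, 0, 0, 0, 0, 0, 3.6, 0, 0, 0.003, 0, 0, 0, 0, 0, 0]

```text
t: 3.88
tool_pos: [0.6953, -0.1193, 0.2877]
tool_rot: [0.002, 0.785, -0.62, -0.003]
force: [-0.0, 0.1, 0.8]
finger_gap: 0.0852
gripper_force: 0.0
```

carry_out:
  moves: [0, 0, 0, 0, 0, 0, 0, 0, 0, 0, 0, 0, 0, 0, 0, 0, 0, 0, 0, 0, 0, 0, 0, 0]
  claw: 0

```text
t: 4.38
tool_pos: [0.6978, -0.1181, 0.2909]
tool_rot: [-0.0, 0.785, -0.619, 0.0]
force: [-1.2, -0.2, 0.1]
finger_gap: 0.0122
gripper_force: 0.0
```

```bash
python3 - <<'E'
from plant import *
from h import *
s=state(); print(s["t"],s["tool_pos"],s["finger_gap"],s["gripper_force"],s["force"])
inv=lambda X:place([0,0,-PQ[2]],X-np.r_[PQ[:2],0])[0]
print(inv(s["tool_pos"]))
M=rot(s);h=np.array([.12,-.115,.17]);f0=np.arctan2(.118,-.055)
P=lambda t:place(PQ,h+.130*np.array([np.cos(f0+t),0,np.sin(f0+t)]))[0]
rows(s["tool_pos"],M,[(s["tool_pos"]+P(t)-P(0),M) for t in np.linspace(0,.97,11)[1:]])
E
```

```text
4.375 [ 0.69775608 -0.11809161  0.29090819] 0.012159314265644039 0.0 [-1.24548148 -0.18146288  0.0902804 ]
[ 0.06433381 -0.11593721  0.29090819]
0.0, 1.12, 0.59, 0.0, 0.0, 0.0
-- [ 0.6869 -0.1207  0.285 ]
0.0, 1.05, 0.69, 0.0, 0.0, 0.0
-- [ 0.6767 -0.1231  0.2781]
0.01, 0.98, 0.79, 0.0, 0.0, 0.0
-- [ 0.6672 -0.1255  0.2702]
0.0, 0.9, 0.88, 0.0, 0.0, 0.0
-- [ 0.6584 -0.1276  0.2614]
0.0, 0.81, 0.96, 0.0, 0.0, 0.0
-- [ 0.6506 -0.1295  0.2518]
0.0, 0.72, 1.04, 0.0, 0.0, 0.0
-- [ 0.6436 -0.1312  0.2414]
0.0, 0.61, 1.11, 0.0, 0.0, 0.0
-- [ 0.6376 -0.1326  0.2302]
0.0, 0.5, 1.15, 0.0, 0.0, 0.0
-- [ 0.6328 -0.1338  0.2187]
0.0, 0.38, 1.2, 0.0, 0.0, 0.0
-- [ 0.6291 -0.1347  0.2067]
0.0, 0.27, 1.24, 0.0, 0.0, 0.0
-- [ 0.6265 -0.1353  0.1943]
```

carry_out:
  moves: [0, 0, 0, 0, 0, 0, 0, 0, 0, 0, 0, 0]

```text
t: 4.62
tool_pos: [0.6976, -0.1181, 0.2903]
tool_rot: [0.0, 0.785, -0.619, -0.0]
force: [-0.1, 0.3, -0.7]
finger_gap: -0.0005
gripper_force: 0.0
```

```bash
python3 - <<'E'
from plant import *
from h import *
s=state(); print(s["t"],s["tool_pos"],s["finger_gap"],s["gripper_force"],s["force"])
p=snapshot("wrist"); q=snapshot("scene")
for y in(-.055,-.16):print(proj(p,place(PQ,[.065,y,.288]))[0],proj(q,place(PQ,[.065,y,.288]))[0])
print(proj(p,s["tool_pos"]))
cv2.imwrite("pics/w2.png",np.hstack([p["frame"][60:,100:500],cv2.resize(q["frame"][130:310,220:420],(400,360),interpolation=cv2.INTER_CUBIC)])[:,:,::-1])
E
```

```text
4.625 [ 0.69760814 -0.11808801  0.29026732] -0.0004755645540337759 0.0 [-0.09209304  0.32713987 -0.74779815]
[274.29599734 347.02251101] [343.50424354 190.40067662]
[273.24004403 174.7616817 ] [355.84321923 222.19385745]
[[275.18711927 256.94532343]]
```

View pics/w2.png

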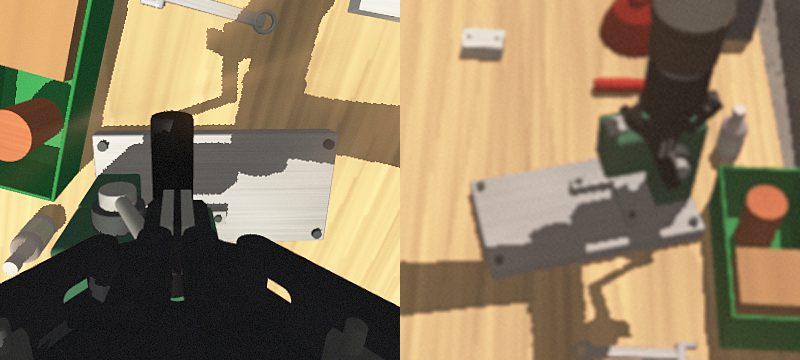

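```bash
python3 - <<'E'
from plant import *
from h import *
p=snapshot("wrist"); t=snapshot("top")
f0=np.arctan2(.118,-.055)
for th in (0,.1,.2,.3,.4):
    X=[.12+.13*np.cos(f0+th),-.16,.17+.13*np.sin(f0+th)]
    print(th,proj(p,place(PQ,X))[0].round(),proj(t,place(PQ,X))[0].round(1),X)
print([(r["box"],r["conf"]) for r in find_in(t,"lever")],[(r["box"],r["conf"]) for r in find_in(p,"lever")])
a=cv2.resize(p["frame"][160:340,200:340],(560,580//1),interpolation=cv2.INTER_CUBIC)
a=(255*(a/255.)**.45).astype(np.uint8)
cv2.imwrite("pics/w3.png",a[:,:,::-1])
E
```

```text
0 [273. 175.] [317.4 121.1] [np.float64(0.0650795607602068), -0.16, np.float64(0.2878293060053745)]
0.1 [295. 173.] [318.4 125.9] [np.float64(0.053590631997865845), -0.16, np.float64(0.28175775517411367)]
0.2 [314. 170.] [319.2 130.5] [np.float64(0.04276524368858377), -0.16, np.float64(0.2745695577953553)]
0.3 [330. 168.] [319.9 134.9] [np.float64(0.0327115595339493), -0.16, np.float64(0.26633653596120593)]
0.4 [343. 165.] [320.6 139.1] [np.float64(0.02353003262272936), -0.16, np.float64(0.25714095130435716)]
[([270.0, 114.4, 51.3, 16.9], 0.59)] [([199.5, 170.9, 93.1, 189.1], 0.92)]
```

View pics/w3.png

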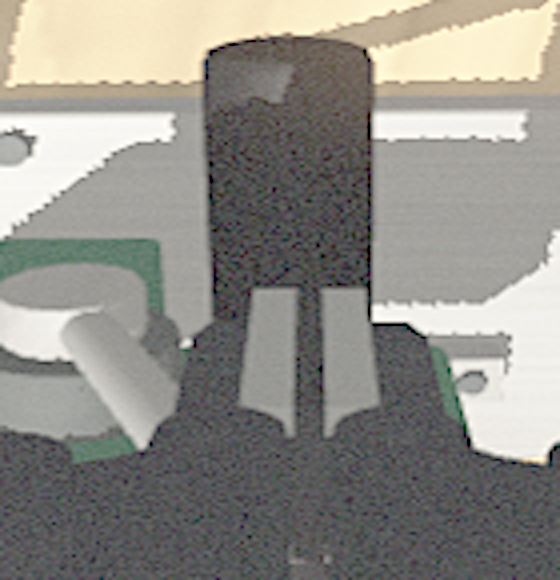

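carry_out:
  moves: [0, 0, -1.5, 0, 0, 0, 0, 0, 0, 0, 0, 0, 0, 0, 0, 0, 0, 0]
  claw: 1

```text
t: 5.3
tool_pos: [0.6976, -0.118, 0.3057]
tool_rot: [-0.0, 0.785, -0.619, 0.0]
force: [-0.0, 0.2, -0.5]
finger_gap: 0.0544
gripper_force: 0.0
```

```bash
python3 - <<'E'
from plant import *
from h import *
s=state(); print(s["t"],s["tool_pos"],s["finger_gap"],s["force"])
p=snapshot("wrist")
print("cam",-p["view"][:3,:3].T@p["view"][:3,3])
for y in(-.115,-.16):print(proj(p,place(PQ,[[.054,y,.288],[.076,y,.288]])))
print([(r["box"],r["conf"]) for r in find_in(p,"lever")])
a=p["frame"][120:400,150:420]; a=(255*(a/255.)**.45).astype(np.uint8)
t=snapshot("top"); b=t["frame"][90:190,220:340];
cv2.imwrite("pics/w4.png",np.hstack([cv2.resize(a,(400,415)),cv2.resize(b,(400,415),interpolation=cv2.INTER_CUBIC)])[:,:,::-1])
E
```

```text
5.3 [ 0.69763602 -0.11802858  0.30565799] 0.05441913104693928 [-0.02463472  0.1506487  -0.45454691]
cam [ 0.7135921  -0.18958348  0.45973171]
[[292.70357358 245.26535077]
 [255.43009106 245.33579128]]
[[293.66340641 169.51879628]
 [253.61525059 169.62230653]]
[([203.3, 163.7, 89.0, 176.8], 0.79)]
```

View pics/w4.png

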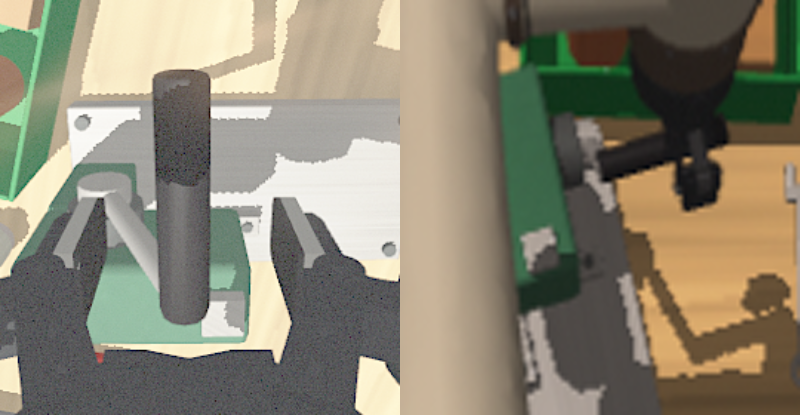

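```bash
python3 - <<'E'
from plant import *
from h import *
p=snapshot("wrist"); s=state(); M=rot(s); g=s["finger_gap"]; print(p["fx"],g,s["tool_pos"])
for d in (-.04,-.03,-.02,-.01,0,.01,.019,.03):
    print(d,[proj(p,s["tool_pos"]+M@[0,e*.0427,d])[0].round(1) for e in(1,-1)])
E
```

```text
315.06422643897685 0.08224731136659678 [ 0.6974345  -0.11809677  0.30488832]
-0.04 [array([376.9, 298. ]), array([172.5, 298. ])]
-0.03 [array([370.2, 285.7]), array([179.5, 285.7])]
-0.02 [array([364.4, 274.8]), array([185.6, 274.8])]
-0.01 [array([359.2, 265.2]), array([191. , 265.3])]
0 [array([354.6, 256.7]), array([195.8, 256.8])]
0.01 [array([350.5, 249.1]), array([200.1, 249.1])]
0.019 [array([347.1, 242.9]), array([203.6, 242.9])]
0.03 [array([343.4, 236.1]), array([207.5, 236.1])]
```

carry_out:
  moves: [0, 0, 2.2, 0, 0, 0, 0, 0, 2.1, 0, 0, 0, 0, 0, 0, 0, 0, 0]

```text
t: 5.88
tool_pos: [0.6965, -0.118, 0.2599]
tool_rot: [0.001, 0.785, -0.619, -0.002]
force: [0.8, -0.4, 0.0]
finger_gap: 0.0853
gripper_force: 0.0
```

carry_out:
  moves: [0, 0, 0, 0, 0, 0, 0, 0, 0, 0, 0, 0, 0, 0, 0, 0, 0, 0, 0, 0, 0, 0, 0, 0, 0, 0, 0, 0, 0, 0]
  claw: 0

```text
t: 6.5
tool_pos: [0.6985, -0.118, 0.2631]
tool_rot: [-0.001, 0.785, -0.619, 0.001]
force: [3.2, 0.6, 1.3]
finger_gap: 0.0205
gripper_force: 39.2
```

carry_out:
  moves: [0, 1.1, 0.6, 0, 0, 0, 0, 1.05, 0.7, 0, 0, 0, 0, 1, 0.8, 0, 0, 0]
  grip_force: 60

```text
t: 6.88
tool_pos: [0.6727, -0.1245, 0.2458]
tool_rot: [-0.006, 0.786, -0.619, 0.007]
force: [8.4, 2.5, 8.3]
finger_gap: 0.0197
gripper_force: 60.8
```

carry_out:
  moves: [0, 0.9, 0.9, 0, 0, 0, 0, 0.8, 0.95, 0, 0, 0, 0, 0.7, 1.05, 0, 0, 0, 0, 0.6, 1.1, 0, 0, 0]

```text
t: 7.38
tool_pos: [0.6438, -0.1319, 0.2067]
tool_rot: [-0.005, 0.786, -0.619, 0.008]
force: [5.8, 2.4, 9.0]
finger_gap: 0.0199
gripper_force: 66.2
```

```bash
python3 - <<'E'
from plant import *
from h import *
s=state(); print(s["t"],s["tool_pos"],s["finger_gap"],s["force"],s["ft_torque"])
p=snapshot("wrist"); f0=np.arctan2(.118,-.055)
for th in (.4,.5,.6,.7,.8):
    X=[.12+.13*np.cos(f0+th),-.16,.17+.13*np.sin(f0+th)]
    print(th,proj(p,place(PQ,X+np.array([[.011,0,0],[-.011,0,0]]))).round().ravel(),X)
print([(r["box"],r["conf"]) for r in find_in(p,"lever")])
cv2.imwrite("pics/w5.png",p["frame"][:,:,::-1])
E
```

```text
7.375 [ 0.64375605 -0.13187068  0.20668098] 0.019853201208331325 [5.83141919 2.42844696 9.03414874] [ 0.96847338 -2.33129929  0.09580365]
0.4 [197. 204. 260. 204.] [np.float64(0.02353003262272936), -0.16, np.float64(0.25714095130435716)]
0.5 [225. 197. 284. 197.] [np.float64(0.015312401736811601), -0.16, np.float64(0.247074683067044)]
0.6 [247. 190. 302. 191.] [np.float64(0.008140774727620481), -0.16, np.float64(0.23623831007402785)]
0.7 [264. 185. 314. 185.] [np.float64(0.0020868081216071643), -0.16, np.float64(0.22474010578222622)]
0.8 [276. 179. 322. 180.] [np.float64(-0.0027890088480763686), -0.16, np.float64(0.2126949564481219)]
[([90.8, 185.1, 208.0, 178.2], 0.84)]
```

View pics/w5.png

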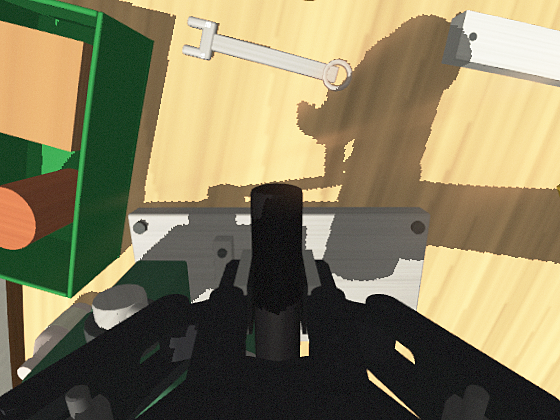

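The handle is held between the pads (columns 250–302, row 186) at about 0.61 rad. I'll pull on to the stop.

carry_out:
  moves: [0, 0.55, 1.1, 0, 0, 0, 0, 0.45, 1.15, 0, 0, 0, 0, 0.35, 1.2, 0, 0, 0, 0, 0.25, 1.2, 0, 0, 0, 0, 0, 0, 0, 0, 0]

```text
t: 8.1
tool_pos: [0.6294, -0.1355, 0.1615]
tool_rot: [-0.006, 0.786, -0.618, 0.008]
force: [5.6, 4.6, 13.4]
finger_gap: 0.0196
gripper_force: 72.9
```

```bash
cat > lev.py <<'E'
from plant import *
from h import *
s=state(); print(s["t"],s["tool_pos"],s["finger_gap"],s["force"])
p=snapshot("wrist"); f0=np.arctan2(.118,-.055)
for th in (0,.1,.3,.6,.7,.8,.85,.9,.95):
    X=[.12+.13*np.cos(f0+th),-.16,.17+.13*np.sin(f0+th)]
    print(th,proj(p,place(PQ,X+np.array([[.011,0,0],[-.011,0,0]]))).round().ravel())
print([(r["box"],r["conf"]) for r in find_in(p,"lever")])
f=p["frame"].max(2); 
for r in (190,195,200,210): c=np.where(f[r,180:380]<60)[0]+180; print(r,c.min() if len(c) else 0,c.max() if len(c) else 0)
E
python3 lev.py
```

```text
8.1 [ 0.62943507 -0.13545367  0.16151539] 0.019649326824226047 [ 5.60016739  4.56253445 13.42953602]
0 [-228.  324. -173.  347.]
0.1 [-176.  318.  -76.  331.]
0.3 [ -1. 280. 108. 284.]
0.6 [175. 228. 256. 229.]
0.7 [207. 216. 279. 216.]
0.8 [229. 205. 294. 205.]
0.85 [238. 200. 299. 201.]
0.9 [244. 196. 302. 196.]
0.95 [250. 192. 305. 193.]
[([22.1, 184.3, 279.4, 200.4], 0.85)]
190 254 299
195 251 302
200 250 303
210 251 302
```

carry_out:
  moves: [0, 0.1, 0.5, 0, 0, 0, 0, 0, 0.4, 0, 0, 0, 0, 0, 0, 0, 0, 0, 0, 0, 0, 0, 0, 0]

```text
t: 8.7
tool_pos: [0.6296, -0.1356, 0.1605]
tool_rot: [-0.007, 0.787, -0.617, 0.011]
force: [-5.1, 10.3, 38.2]
finger_gap: 0.02
gripper_force: 75.6
```

```bash
python3 lev.py
```

```text
8.7 [ 0.62962613 -0.13563217  0.16049674] 0.019979888198380657 [-5.10304944 10.25670435 38.18448782]
0 [-229.  322. -179.  347.]
0.1 [-181.  317.  -83.  331.]
0.3 [ -6. 281. 104. 285.]
0.6 [174. 229. 255. 230.]
0.7 [206. 216. 279. 217.]
0.8 [229. 206. 294. 206.]
0.85 [237. 201. 299. 202.]
0.9 [244. 197. 303. 197.]
0.95 [250. 193. 305. 193.]
[([21.1, 183.0, 280.3, 205.4], 0.72)]
190 255 299
195 251 302
200 251 303
210 251 303
```

It's at the hard stop: the force jumped to 38 N with no further travel. Now I'll guide it back up along the reversed arc.

carry_out:
  moves: [0, -0.1, -0.9, 0, 0, 0, 0, -0.25, -1.2, 0, 0, 0, 0, -0.35, -1.2, 0, 0, 0, 0, -0.45, -1.15, 0, 0, 0, 0, -0.55, -1.1, 0, 0, 0]

```text
t: 9.43
tool_pos: [0.6427, -0.1319, 0.2019]
tool_rot: [-0.003, 0.786, -0.619, 0.004]
force: [14.0, -0.3, -8.5]
finger_gap: 0.0198
gripper_force: 70.9
```

carry_out:
  moves: [0, -0.6, -1.1, 0, 0, 0, 0, -0.7, -1.05, 0, 0, 0, 0, -0.8, -0.95, 0, 0, 0, 0, -0.9, -0.9, 0, 0, 0, 0, -1, -0.8, 0, 0, 0]

```text
t: 10.05
tool_pos: [0.6762, -0.1235, 0.2467]
tool_rot: [0.002, 0.785, -0.619, -0.002]
force: [-0.1, -2.7, -1.4]
finger_gap: 0.02
gripper_force: 64.4
```

carry_out:
  moves: [0, -1.05, -0.7, 0, 0, 0, 0, -1.1, -0.6, 0, 0, 0, 0, 0, 0, 0, 0, 0]

```text
t: 10.42
tool_pos: [0.6965, -0.1184, 0.2617]
tool_rot: [0.002, 0.785, -0.619, -0.001]
force: [-1.8, -2.2, 0.9]
finger_gap: 0.0202
gripper_force: 61.2
```

```bash
python3 lev.py
```

```text
10.425 [ 0.69652208 -0.11844054  0.26172742] 0.020225933648212378 [-1.80657761 -2.20269129  0.8814856 ]
0 [243. 188. 296. 188.]
0.1 [271. 185. 322. 184.]
0.3 [315. 178. 360. 178.]
0.6 [351. 167. 389. 167.]
0.7 [357. 164. 392. 164.]
0.8 [360. 162. 393. 162.]
0.85 [360. 160. 393. 160.]
0.9 [360. 159. 392. 159.]
0.95 [360. 158. 391. 158.]
[([190.8, 180.8, 108.3, 182.9], 0.59)]
190 251 301
195 251 301
200 251 301
210 200 301
```

carry_out:
  moves: [0, 0, 0, 0, 0, 0, 0, 0, 0, 0, 0, 0, 0, 0, 0, 0, 0, 0, 0, 0, 0, 0, 0, 0]
  claw: 1
  grip_force: 40

```text
t: 11.02
tool_pos: [0.6977, -0.1181, 0.2625]
tool_rot: [-0.0, 0.785, -0.619, 0.0]
force: [-0.4, -0.5, -0.1]
finger_gap: 0.0853
gripper_force: 0.0
```

carry_out:
  moves: [0, 0, -3, 0, 0, 0, 0, 0, -4, 0, 0, 0, 0, 0, -4, 0, 0, 0, 0, 0, 0, 0, 0, 0]

```text
t: 11.52
tool_pos: [0.6987, -0.1185, 0.3772]
tool_rot: [-0.003, 0.785, -0.619, 0.004]
force: [0.6, 0.0, 0.6]
finger_gap: 0.0852
gripper_force: 0.0
```

```bash
python3 lev.py; python3 - <<'E'
from plant import *
from h import *
s=state()
g=place(BQ,[-.025,0,.15])[0]; N=down(BQ[2]+np.pi/2)
rows(s["tool_pos"],rot(s),[([.52,-.24,.33],down(2.6)),(g,N),([*g[:2],.04],N)])
E
```

```text
11.525 [ 0.6986893  -0.11847537  0.37719425] 0.08515483155626133 [0.5777295  0.04457801 0.63356125]
0 [262. 155. 291. 155.]
0.1 [277. 154. 305. 154.]
0.3 [303. 152. 329. 152.]
0.6 [327. 148. 350. 148.]
0.7 [331. 147. 354. 147.]
0.8 [334. 146. 356. 146.]
0.85 [335. 145. 357. 145.]
0.9 [336. 145. 357. 145.]
0.95 [336. 144. 357. 144.]
[([217.1, 152.8, 72.9, 129.5], 0.8)]
190 188 329
195 181 289
200 186 289
210 184 289
1.55, 4.02, 0.84, 0.0, 0.0, 0.155
2.15, 3.74, 0.84, 0.0, 0.0, 0.155
2.7, 3.36, 0.84, 0.0, 0.0, 0.156
3.19, 2.9, 0.84, 0.0, 0.0, 0.155
3.6, 2.36, 0.85, 0.0, 0.001, 0.156
-- [ 0.52 -0.24  0.33]
2.22, 0.81, 3.0, 0.0, 0.0, 0.156
2.32, 0.46, 3.0, 0.0, 0.0, 0.155
2.36, 0.09, 3.0, 0.0, 0.0, 0.156
2.35, -0.27, 3.0, 0.0, 0.0, 0.155
2.27, -0.63, 3.0, 0.0, 0.0, 0.156
2.15, -0.98, 3.0, 0.0, 0.0, 0.155
-- [ 0.4096 -0.329   0.15  ]
0.0, 0.0, 5.5, 0.0, 0.0, 0.0
0.0, 0.0, 5.5, 0.0, 0.0, 0.0
-- [ 0.4096 -0.329   0.04  ]
```

The lever is up (right edge at column 289, against 291 predicted for θ=0). On to the bar.

carry_out:
  moves: [1.55, 4, 0.85, 0, 0, 0.155, 2.15, 3.75, 0.85, 0, 0, 0.155, 2.7, 3.35, 0.85, 0, 0, 0.155, 3.2, 2.9, 0.85, 0, 0, 0.155, 3.6, 2.35, 0.85, 0, 0, 0.155]

```text
t: 12.25
tool_pos: [0.5184, -0.2408, 0.3279]
tool_rot: [-0.001, -0.491, 0.871, 0.001]
force: [0.8, -0.4, -0.5]
finger_gap: 0.0854
gripper_force: 0.0
```

carry_out:
  moves: [2.2, 0.8, 3, 0, 0, 0.155, 2.3, 0.45, 3, 0, 0, 0.155, 2.35, 0.1, 3, 0, 0, 0.156, 2.35, -0.3, 3, 0, 0, 0.155, 2.3, -0.6, 3, 0, 0, 0.156]

```text
t: 12.88
tool_pos: [0.427, -0.3144, 0.1775]
tool_rot: [-0.001, -0.124, 0.992, 0.001]
force: [0.5, -0.0, -0.5]
finger_gap: 0.0856
gripper_force: 0.0
```

carry_out:
  moves: [2.15, -1, 3, 0, 0, 0.155, 0, 0, 0, 0, 0, 0, 0, 0, 0, 0, 0, 0]
  claw: 0.75

```text
t: 13.25
tool_pos: [0.4109, -0.3297, 0.15]
tool_rot: [0.0, -0.05, 0.999, -0.0]
force: [0.6, 0.7, 0.0]
finger_gap: 0.0643
gripper_force: 0.0
```

```bash
python3 - <<'E'
from plant import *
from h import *
s=state(); p=snapshot("wrist"); print(s["t"],s["tool_pos"],s["finger_gap"],s["force"])
cv2.imwrite("pics/w6.png",p["frame"][:,:,::-1])
hsv=cv2.cvtColor(p["frame"],cv2.COLOR_RGB2HSV)
for r in regions_of(p,"long_bar"):
    m=r["mask"]; sat=np.median(hsv[...,1][m]); print(r["box"],r["conf"],sat)
    if sat<80: q,e=fit([(p,m.astype(float))],BQ,BAR); print(q,e); break
print(proj(p,place(BQ,BAR[0])).round().tolist())
g=place(q,[-.025,0,.04])[0]; N=down(q[2]+np.pi/2)
rows(s["tool_pos"],rot(s),[(g,N)])
E
```

```text
13.25 [ 0.41085857 -0.329706    0.1500381 ] 0.06426424260325675 [0.55596815 0.66477063 0.01470591]
[18.6, 2.1, 161.1, 83.3] 0.85 199.0
[89.0, 146.6, 68.4, 158.2] 0.78 199.0
[344.2, 1.2, 130.9, 108.7] 0.74 193.0
[249.7, 136.5, 52.6, 161.0] 0.72 19.0
[ 0.4347463  -0.32784604  0.09220136] 0.02602788071289924
[[255.0, 139.0], [253.0, 142.0], [302.0, 139.0], [305.0, 142.0], [257.0, 280.0], [255.0, 295.0], [299.0, 280.0], [301.0, 296.0]]
0.04, -0.01, 3.67, 0.0, 0.0, 0.003
0.03, -0.01, 3.67, 0.0, 0.0, 0.003
0.04, -0.01, 3.66, -0.001, 0.0, 0.002
-- [ 0.4098 -0.3302  0.04  ]
```

View pics/w6.png

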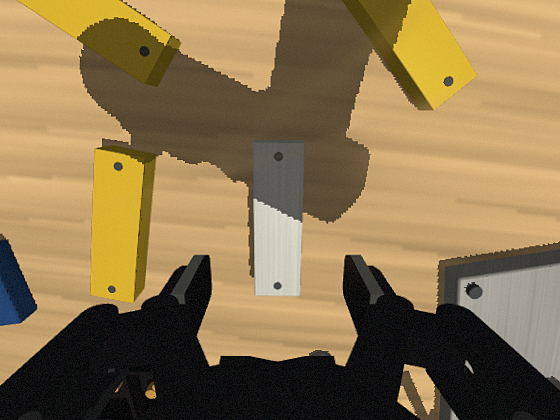

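The bar sits at columns 253–303, rows 140–296, centred between the fingers. Descending.

carry_out:
  moves: [0.05, 0, 3.7, 0, 0, 0.003, 0.05, 0, 3.7, 0, 0, 0.003, 0, 0, 3.6, 0, 0, 0.002, 0, 0, 1, 0, 0, 0, 0, 0, 0, 0, 0, 0]

```text
t: 13.98
tool_pos: [0.4103, -0.3298, 0.0303]
tool_rot: [0.0, -0.046, 0.999, -0.0]
force: [-0.6, -0.3, -0.0]
finger_gap: 0.0639
gripper_force: 0.0
```

carry_out:
  moves: [0, 0, 0.5, 0, 0, 0, 0, 0, 0.5, 0, 0, 0, 0, 0, 0, 0, 0, 0]

```text
t: 14.35
tool_pos: [0.4094, -0.3297, 0.0199]
tool_rot: [0.0, -0.045, 0.999, -0.0]
force: [0.5, -0.4, -0.4]
finger_gap: 0.0642
gripper_force: 0.0
```

carry_out:
  moves: [0, 0, 0.4, 0, 0, 0, 0, 0, 0, 0, 0, 0]

```text
t: 14.6
tool_pos: [0.4093, -0.3296, 0.0156]
tool_rot: [-0.0, -0.045, 0.999, 0.0]
force: [0.2, 0.2, 0.1]
finger_gap: 0.0638
gripper_force: 0.0
```

carry_out:
  moves: [0, 0, 0, 0, 0, 0, 0, 0, 0, 0, 0, 0, 0, 0, 0, 0, 0, 0, 0, 0, 0, 0, 0, 0]
  claw: 0
  grip_force: 80

```text
t: 15.1
tool_pos: [0.4114, -0.3328, 0.0201]
tool_rot: [0.001, -0.048, 0.999, -0.003]
force: [-9.7, -23.2, 35.9]
finger_gap: 0.0261
gripper_force: 33.0
```

carry_out:
  moves: [0, 0, -1.5, 0, 0, 0, 0, 0, 0, 0, 0, 0, 0, 0, 0, 0, 0, 0, 0, 0, 0, 0, 0, 0]
  claw: 0.9
  grip_force: 40

```text
t: 15.6
tool_pos: [0.409, -0.3293, 0.0301]
tool_rot: [-0.001, -0.045, 0.999, 0.0]
force: [-0.9, 0.2, 0.2]
finger_gap: 0.0771
gripper_force: 0.0
```

```bash
cat > bar.py <<'E'
from plant import *
from h import *
import sys
s=state(); p=snapshot("wrist"); print(s["t"],s["tool_pos"],s["finger_gap"],s["force"])
t=snapshot("top"); v=[]
for c in (p,t):
    hsv=cv2.cvtColor(c["frame"],cv2.COLOR_RGB2HSV)
    for r in regions_of(c,"long_bar"):
        m=r["mask"]; 
        if np.median(hsv[...,1][m])<80:
            q,e=fit([(c,m.astype(float))],BQ,BAR); print(r["box"],r["conf"],q,e)
M=rot(s); cv2.imwrite(sys.argv[1],p["frame"][:,:,::-1])
for d in (-.03,-.02,-.01,0,.01): print(d,[proj(p,s["tool_pos"]+M@[0,e*s["finger_gap"]/2,d])[0].round(1) for e in(1,-1)])
E
python3 bar.py pics/w7.png
```

```text
15.6 [ 0.40901108 -0.32932808  0.03008519] 0.07708093733605535 [-0.86728188  0.23410832  0.21352325]
[232.5, 156.8, 91.3, 207.8] 0.84 [ 0.43532377 -0.32633089  0.09232884] 0.20282655872347105
[355.4, 248.2, 22.8, 8.1] 0.66 [ 0.43121529 -0.3226086   0.13028734] 3.816437712809674
-0.03 [array([364.3, 286.7]), array([192.1, 286.9])]
-0.02 [array([358.8, 275.8]), array([197.4, 275.9])]
-0.01 [array([353.9, 266.2]), array([202.1, 266.3])]
0 [array([349.6, 257.6]), array([206.3, 257.7])]
0.01 [array([345.8, 250. ]), array([210., 250.])]
```

View pics/w7.png

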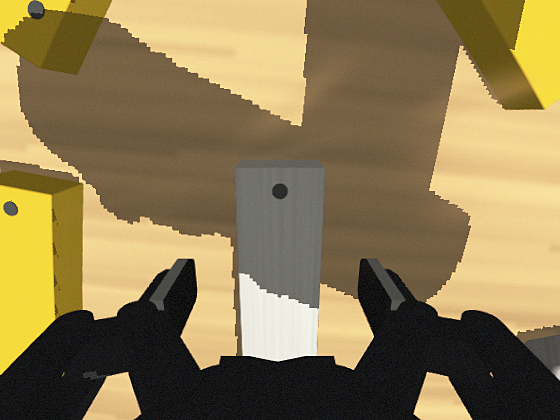

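The bar hasn't moved (columns 235–324). The fingertips at row 260 lie about 15–20 mm behind the reported TCP, so I have to go deeper and watch the contact force.

carry_out:
  moves: [0, 0, 1, 0, 0, 0, 0, 0, 0.8, 0, 0, 0, 0, 0, 0.6, 0, 0, 0, 0, 0, 0, 0, 0, 0]
  claw: 0.75

```text
t: 16.3
tool_pos: [0.409, -0.3295, 0.006]
tool_rot: [-0.001, -0.045, 0.999, 0.0]
force: [-0.4, 0.7, 0.4]
finger_gap: 0.0638
gripper_force: 0.0
```

carry_out:
  moves: [0, 0, 0.5, 0, 0, 0, 0, 0, 0.4, 0, 0, 0, 0, 0, 0, 0, 0, 0]

```text
t: 16.68
tool_pos: [0.4092, -0.3296, -0.0025]
tool_rot: [-0.0, -0.045, 0.999, 0.0]
force: [-0.1, 0.4, -0.3]
finger_gap: 0.0636
gripper_force: 0.0
```

carry_out:
  moves: [0, 0, 0.2, 0, 0, 0, 0, 0, 0, 0, 0, 0, 0, 0, 0, 0, 0, 0, 0, 0, 0, 0, 0, 0]
  claw: 0
  grip_force: 60

```text
t: 17.18
tool_pos: [0.4096, -0.3297, -0.004]
tool_rot: [0.0, -0.045, 0.999, -0.0]
force: [0.4, 1.2, 3.2]
finger_gap: 0.0437
gripper_force: 63.3
```

```bash
python3 - <<'E'
from plant import *
from h import *
s=state(); M=rot(s); print(np.arctan2(M[1,1],M[0,1])-np.pi/2)
N=down(PQ[2]+np.pi/2); P=lambda x,y,z: place(PQ,[x,y,z])[0]; q=s["tool_pos"]
rows(q,M,[(q+[0,0,.10],M),(P(-.11,-.02,.09),N),(P(-.11,-.02,.04),N),(P(-.0602,-.012,.030),N)],step=.045)
E
```

```text
0.0909845377578451
0.0, 0.0, -3.33, 0.0, 0.0, 0.0
0.0, 0.0, -3.33, 0.0, 0.0, 0.0
0.0, 0.0, -3.34, 0.0, 0.0, 0.0
-- [ 0.4096 -0.3296  0.096 ]
-1.71, 3.63, 0.09, 0.0, 0.0, -0.021
-1.79, 3.59, 0.09, 0.0, 0.0, -0.021
-1.86, 3.55, 0.08, 0.0, 0.0, -0.021
-1.94, 3.52, 0.09, 0.0, 0.0, -0.021
-2.01, 3.47, 0.08, 0.0, 0.0, -0.021
-2.08, 3.43, 0.09, 0.0, 0.0, -0.021
-2.15, 3.39, 0.08, 0.0, 0.0, -0.02
-- [ 0.5058 -0.0658  0.09  ]
0.0, 0.0, 2.5, 0.0, 0.0, 0.0
0.0, 0.0, 2.5, 0.0, 0.0, 0.0
-- [ 0.5058 -0.0658  0.04  ]
-2.49, 0.4, 0.5, 0.0, 0.0, 0.0
-2.49, 0.4, 0.5, 0.0, 0.0, 0.0
-- [ 0.5523 -0.0463  0.03  ]
```

carry_out:
  moves: [0, 0, -2.5, 0, 0, 0, 0, 0, -2.5, 0, 0, 0, 0, 0, -2.5, 0, 0, 0, 0, 0, -2.5, 0, 0, 0, 0, 0, 0, 0, 0, 0]

```text
t: 17.8
tool_pos: [0.41, -0.33, 0.0967]
tool_rot: [0.001, -0.045, 0.999, -0.001]
force: [0.7, -0.5, -3.8]
finger_gap: 0.0438
gripper_force: 62.8
```

carry_out:
  moves: [-1.7, 3.65, 0.1, 0, 0, -0.021, -1.8, 3.6, 0.1, 0, 0, -0.021, -1.85, 3.55, 0.1, 0, 0, -0.021, -1.95, 3.5, 0.1, 0, 0, -0.021, -2, 3.45, 0.1, 0, 0, -0.021]

```text
t: 18.42
tool_pos: [0.477, -0.14, 0.0887]
tool_rot: [-0.002, -0.098, 0.995, 0.0]
force: [1.1, -0.7, -3.7]
finger_gap: 0.0438
gripper_force: 62.7
```

carry_out:
  moves: [-2.1, 3.45, 0, 0, 0, -0.021, -2.15, 3.4, 0, 0, 0, -0.02, 0, 0, 0, 0, 0, 0, 0, 0, 2, 0, 0, 0, 0, 0, 0, 0, 0, 0]

```text
t: 19.05
tool_pos: [0.5029, -0.0662, 0.0681]
tool_rot: [-0.004, -0.117, 0.993, 0.0]
force: [-0.1, 0.5, -2.2]
finger_gap: 0.0441
gripper_force: 62.8
```

```bash
cat > chk.py <<'E'
from plant import *
from h import *
s=state(); M=rot(s); yaw=np.arctan2(M[1,1],M[0,1])-np.pi/2
tp=place([0,0,-PQ[2]],s["tool_pos"]-np.r_[PQ[:2],0])[0]
f=R.from_euler("z",-PQ[2]).apply(s["force"])
print(s["t"],"press xyz mm",(tp*1e3).round(1),"dyaw",round(yaw-PQ[2],4),"F press",f.round(1),"T",s["ft_torque"].round(2),s["finger_gap"],s["gripper_force"],"ztilt",M[:2,2].round(4))
E
python3 chk.py; python3 - <<'E'
from plant import *
from h import *
for n in ("wrist","top","scene"):
    p=snapshot(n)
    s=state(); M=rot(s); L=s["tool_pos"]+M@[-.0252,0,0]; yaw=np.arctan2(M[1,1],M[0,1])-np.pi/2
    q0=np.array([*L[:2],yaw]); z=s["tool_pos"][2]+.004
    hsv=cv2.cvtColor(p["frame"],cv2.COLOR_RGB2HSV); B=[BAR[0]+[0,0,z]]
    print(n,"expected",q0.round(4),z)
    for r in regions_of(p,"long_bar"):
        m=r["mask"]
        if np.median(hsv[...,1][m])<80: print(r["box"],r["conf"],fit([(p,m.astype(float))],q0,B))
    if n=="wrist": cv2.imwrite("pics/w8.png",p["frame"][:,:,::-1])
E
```

```text
19.05 press xyz mm [-112.9  -19.8   68.1] dyaw -0.0016 F press [-0.   0.5 -2.2] T [-0.02  0.12 -0.04] 0.04410595287679312 62.81370520591736 ztilt [-0.0073 -0.0006]
wrist expected [ 0.5286 -0.0604  0.2359] 0.07329157244791067
[168.9, 153.1, 266.8, 249.9] 0.72 (array([ 0.51145607, -0.01985248,  0.28388953]), np.float64(1.0328264190679635))
[217.1, 163.4, 117.8, 197.8] 0.66 (array([ 0.52799614, -0.06040391,  0.24597139]), np.float64(0.31705965212825116))
top expected [ 0.5301 -0.0602  0.2361] 0.07469150307474443
[276.9, 214.1, 18.9, 11.7] 0.61 (array([ 0.52354951, -0.05898051,  0.25516681]), np.float64(4.044952795933188))
scene expected [ 0.5305 -0.06    0.2363] 0.0752201548550207
[257.7, 218.7, 53.5, 27.7] 0.73 (array([ 0.52931399, -0.05963476,  0.24087759]), np.float64(0.3592032188597982))
```

View pics/w8.png

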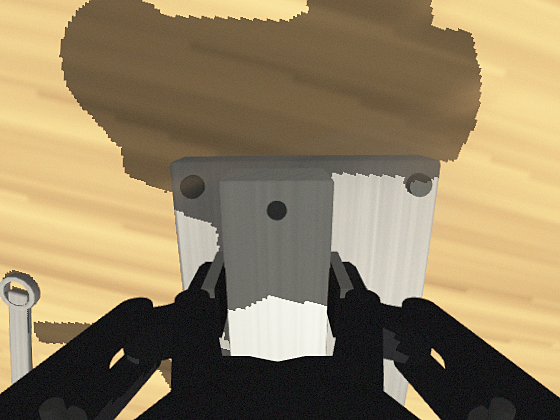

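The bar is gripped and aligned with the bed (columns 220–333). Moving in.

carry_out:
  moves: [-0.5, 0, 1.5, 0, 0, 0, -1, 0, 1.5, 0, 0, 0, -1.5, 0.2, 0, 0, 0, 0, -1.5, 0.3, 0, 0, 0, 0, 0, 0, 0, 0, 0, 0]

```text
t: 19.98
tool_pos: [0.5505, -0.0494, 0.0411]
tool_rot: [0.001, -0.119, 0.993, -0.0]
force: [-0.4, -0.2, -3.0]
finger_gap: 0.0441
gripper_force: 62.9
```

```bash
python3 chk.py
```

```text
19.975 press xyz mm [-62.7 -14.6  41.1] dyaw 0.0009 F press [-0.4 -0.1 -3. ] T [-0.04  0.15  0.05] 0.04414970899766778 62.86853313446045 ztilt [0.0021 0.0002]
```

carry_out:
  moves: [0, 0, 0.8, 0, 0, 0, 0, 0, 0.3, 0, 0, 0, 0, 0, 0, 0, 0, 0]

```text
t: 20.35
tool_pos: [0.5477, -0.0504, 0.0295]
tool_rot: [-0.001, -0.118, 0.993, -0.0]
force: [0.2, -0.1, -3.4]
finger_gap: 0.0439
gripper_force: 62.9
```

carry_out:
  moves: [0, 0, 0.2, 0, 0, 0, 0, 0, 0, 0, 0, 0, 0, 0, 0, 0, 0, 0]

```text
t: 20.72
tool_pos: [0.5484, -0.0502, 0.0279]
tool_rot: [0.0, -0.118, 0.993, -0.0]
force: [0.3, -0.6, -3.1]
finger_gap: 0.044
gripper_force: 62.9
```

carry_out:
  moves: [0, 0, 0.1, 0, 0, 0, 0, 0, 0, 0, 0, 0, 0, 0, 0, 0, 0, 0]

```text
t: 21.1
tool_pos: [0.5483, -0.0502, 0.0268]
tool_rot: [-0.0, -0.118, 0.993, 0.0]
force: [-0.1, 0.3, -3.1]
finger_gap: 0.0439
gripper_force: 62.9
```

```bash
python3 chk.py
```

```text
21.1 press xyz mm [-65.  -14.8  26.8] dyaw -0.0002 F press [ 0.   0.4 -3.1] T [ 0.04  0.07 -0.02] 0.0439486299870076 62.90785789489746 ztilt [-0. -0.]
```

carry_out:
  moves: [-1, 0.5, 0, 0, 0, 0, -0.8, 0.5, 0, 0, 0, 0, -0.3, 0.2, 0, 0, 0, 0, 0, 0, 0, 0, 0, 0]

```text
t: 21.6
tool_pos: [0.5661, -0.0332, 0.0267]
tool_rot: [-0.0, -0.118, 0.993, 0.0]
force: [-1.5, 0.5, -2.9]
finger_gap: 0.0442
gripper_force: 62.9
```

```bash
python3 chk.py
```

```text
21.6 press xyz mm [-43.7  -2.5  26.7] dyaw 0.0003 F press [-1.3  0.9 -2.9] T [-0.01  0.14 -0.02] 0.04417089254307344 62.908594608306885 ztilt [-0.0002  0.    ]
```

Now push onto the end stop in small steps.

carry_out:
  moves: [-0.2, 0, 0, 0, 0, 0, -0.1, 0, 0, 0, 0, 0, 0, 0, 0, 0, 0, 0]

```text
t: 21.98
tool_pos: [0.5689, -0.033, 0.0269]
tool_rot: [0.0, -0.118, 0.993, -0.0]
force: [-0.3, 0.4, -3.7]
finger_gap: 0.0438
gripper_force: 62.9
```

carry_out:
  moves: [-0.2, 0, 0, 0, 0, 0, 0, 0, 0, 0, 0, 0, 0, 0, 0, 0, 0, 0]

```text
t: 22.35
tool_pos: [0.5689, -0.0329, 0.0263]
tool_rot: [-0.002, -0.118, 0.993, -0.0]
force: [-5.1, -1.0, -1.6]
finger_gap: 0.0438
gripper_force: 63.2
```

```bash
python3 chk.py
```

```text
22.35 press xyz mm [-40.9  -2.9  26.3] dyaw -0.0009 F press [-5.1  0.2 -1.6] T [-0.34  1.38  0.02] 0.04376614645697152 63.22104334831238 ztilt [-0.0038 -0.0006]
```

carry_out:
  moves: [0, 0.2, 0, 0, 0, 0, 0, 0.1, 0, 0, 0, 0, 0, 0, 0, 0, 0, 0]

```text
t: 22.72
tool_pos: [0.5685, -0.0311, 0.0264]
tool_rot: [-0.002, -0.117, 0.993, -0.001]
force: [-3.7, -6.8, -3.1]
finger_gap: 0.0441
gripper_force: 63.1
```

carry_out:
  moves: [-0.1, 0.2, 0, 0, 0, 0, 0, 0, 0, 0, 0, 0, 0, 0, 0, 0, 0, 0]

```text
t: 23.1
tool_pos: [0.5684, -0.0309, 0.0264]
tool_rot: [-0.003, -0.117, 0.993, -0.002]
force: [-4.0, -13.6, -0.7]
finger_gap: 0.0442
gripper_force: 63.3
```

```bash
python3 chk.py
```

```text
23.1 press xyz mm [-40.9  -0.8  26.4] dyaw -0.0028 F press [ -7.1 -12.3  -0.7] T [-4.    0.84 -0.35] 0.0441957081273854 63.320884108543396 ztilt [-0.0052 -0.0037]
```

carry_out:
  moves: [-0.15, 0, 0.05, 0, 0, 0, 0, 0, 0, 0, 0, 0, 0, 0, 0, 0, 0, 0, 0, 0, 0, 0, 0, 0]

```text
t: 23.6
tool_pos: [0.5684, -0.0309, 0.0263]
tool_rot: [-0.004, -0.117, 0.993, -0.002]
force: [-7.5, -14.0, 3.7]
finger_gap: 0.0439
gripper_force: 64.0
```

```bash
python3 chk.py; sleep 0; python3 - <<'E'
from plant import *
from h import *
p=snapshot("scene"); q=snapshot("wrist"); s=place(PQ,[-.015,0,0])[0]
print(proj(q,place([*s[:2],PQ[2]],BAR[0]+[0,0,.03])).round().tolist())
for c in(p,q):
  for r in regions_of(c,"long_bar")[:3]:
    hsv=cv2.cvtColor(c["frame"],cv2.COLOR_RGB2HSV)
    if np.median(hsv[...,1][r["mask"]])<90: print(r["box"],r["conf"],fit([(c,r["mask"].astype(float))],[*s[:2],PQ[2]],[BAR[0]+[0,0,.03]]),s)
a=cv2.resize(p["frame"][150:300,230:400],(453,400),interpolation=cv2.INTER_CUBIC)
b=cv2.resize(q["frame"][130:,150:440],(347,347)); b=np.vstack([b,np.zeros((53,347,3),np.uint8)])
cv2.imwrite("pics/w9.png",np.hstack([a,b])[:,:,::-1])
E
```

```text
23.6 press xyz mm [-41.   -0.8  26.3] dyaw -0.0029 F press [-10.5 -11.8   3.7] T [-3.95  1.79 -0.24] 0.043881717893418895 64.02328848838806 ztilt [-0.0081 -0.0042]
[[233.0, 168.0], [222.0, 180.0], [326.0, 168.0], [337.0, 180.0], [244.0, 407.0], [238.0, 454.0], [315.0, 407.0], [321.0, 454.0]]
[280.6, 215.0, 50.0, 26.9] 0.9 (array([ 0.59115496, -0.02503717,  0.23571233]), np.float64(0.45770591541844385)) [ 0.5934193  -0.02402181  0.        ]
[218.8, 164.2, 112.8, 198.7] 0.56 (array([ 0.59377527, -0.0252091 ,  0.24238546]), np.float64(0.29890924176919204)) [ 0.5934193  -0.02402181  0.        ]
```

View pics/w9.png

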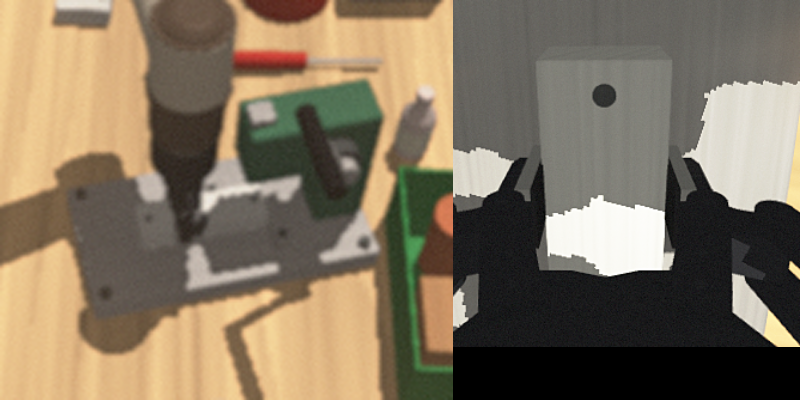

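The bar lies flat on the bed with its far end under the head, its side along the side stop, and the lever up. I'll press a touch more to the side and hand in.

carry_out:
  moves: [0, 0.1, -0.03, 0, 0, 0, 0, 0, 0, 0, 0, 0, 0, 0, 0, 0, 0, 0, 0, 0, 0, 0, 0, 0]

```text
t: 24.3
tool_pos: [0.5683, -0.0309, 0.0263]
tool_rot: [-0.004, -0.117, 0.993, -0.002]
force: [-6.5, -18.6, 0.9]
finger_gap: 0.0437
gripper_force: 63.6
```

```bash
python3 chk.py; python3 -c "
from plant import *
print(hand_in())"
```

```text
24.3 press xyz mm [-41.   -0.8  26.3] dyaw -0.0031 F press [-10.7 -16.6   0.9] T [-5.1   1.34 -0.29] 0.04372930127681379 63.59656870365143 ztilt [-0.0081 -0.0051]
the job is handed in; nothing more can be done
None
```

The job is handed in, though `hand_in()` gave no verdict: the lever was pulled to its stop and came back up, and the long bar is held flat in the corner, pressed with about 11 N toward the end stop and 17 N toward the side stop (wrist readings), with the lever up.

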